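# Lock the open quarter-turn fastener on the instrument tray lid

## Task

The lid of the steel instrument tray is held by two quarter-turn fasteners, and one of them is still open: its wing head stands up higher, with the wing at right angles to the handle of the lid (the locked one lies in line with the handle). Press that head down, turn it ninety degrees clockwise (seen from above) while it is down, and let go so that its cam catches and the head stays down; leave the other, already locked fastener as it is.

Things in the scene. Friction and masses are not known exactly. Their poses are not given: they have to be found in the camera images.
- open_grip (a point): centre of the open fastener's steel wing, on the turning axis; moves with the head. Wing: upright bar 42 mm long (this point's x), 13 mm thick (y), 25 mm high (z up), on a round plate 46 mm wide, 4 mm thick, whose upper face is 12 mm below this point; wing top 12.5 mm above it. At the start it is 49 mm above the flat lid, which is 62 mm above the desk. Its end of the tray varies
- open_press (a joint): how far the open head is pressed down, m: 0 at the start, lower stop 0.013. A spring lifts it: 2.6 N at 0, 10 N at 0.013. It can turn only while pressed beyond 0.009 (a cross pin inside leaves its slot); at 0.011 to 0.012 it turns freely. Released before the turn is complete it is not locked; released after, it rises a little, catches and stays at about 0.007
- open_turn (a joint): turn of the open head, rad, growing clockwise seen from above: 0 at the start (a few degrees of play), stop at 1.60; the cam catches from about 1.36 on, best at 1.57. Light friction, 0.02 N m
- locked_turn (a joint): turn of the other, identical fastener, already locked at about 1.57 rad (same sense): its wing is 7 mm lower and at right angles to the open one's. It stands on the same lid 210 mm from the open one, on the other side of the lid's small handle, which is 24 mm high

How it is judged:
By the outcome, as a careful person would: the job done as asked, in the order asked, and still so for the second after the job is handed in, with the robot touching nothing.
It also fails if it takes over 35 s, if anything falls off the work surface, if the arm or the gripper's body presses on something with over 40 N, if the wrist force passes 120 N, or if a joint passes its speed limit or range.

## Robot

A 6-joint arm with a two-finger parallel gripper is mounted at the origin on a cart in front of the work surface, level with it; the furniture and walls round the work are solid. World frame = base frame: x ahead of the robot, y to its left, z up, the work surface at z = 0. Lengths are in m, angles in rad, forces in N, time in s.
With the tool pointing down it reaches from about 0.4 to 0.825 m from the base axis. Payload 7 kg.
Tool frame: the origin (TCP) lies midway between the tips of the shut fingers; the grasp point (between the pads) lies 19 mm behind it; z points along the fingers, y is the line along which they close (so a half turn about z gives the same grasp; the last joint's range is limited). The gripper opens to 88 mm and grips with 3 to 60 N. Pads are 19 mm wide; open, the fingers measure 130 mm over their backs; the gripper's body (78 mm by 193 mm) begins 47 mm behind the grasp point.
Start: joints at [1.56, 0.359, 0.012, 0, -1.224, -0.288], TCP at [0.199, 0.645, 0.227] pointing down, gripper open.
Joint ranges: [-3.07, 3.07], [-1.43, 2.12], [-1.02, 1.25], [-3.03, 1.67], [-3.05, -0], [-3.03, 3.03]. Speed limits (rad/s): [2.39, 2.39, 3.01, 3.14, 3.14, 3.14].

## Interface

Orientations are given as [roll, pitch, yaw] about the fixed x, y, z axes, in that order (R = Rz(yaw) Ry(pitch) Rx(roll)).
In Python, from station import telemetry, eyes, ticket, recognise, trace gives the robot as it stands. The module is installed in compiled form; this text tells all that it offers.
- The arm moves only by the tool servo_tool, never from a script. Its argument "series" is a list that holds one entry, the list of rows, each a list of 4 numbers: the shift along the tool's x, y, z in mm, then the turn about the tool's z in rad. In form: [[[x, y, z, roll], ...]]. A call has exactly 10 rows; each row shifts and turns the commanded pose from where the row before left it, along the tool's axes as they then stand; what a row does not reach is not made up. A row lasts 1/12 s, in which the tool goes at most 41.7 mm and 7.16 degrees, less where a joint would pass 70% of its speed; a pose out of reach is approached as far as the arm can. A call is refused whole if a number of a shift passes 41.7 or a number of a turn 0.125, either way. A call with a gripper value outside its range is refused whole. "claw" is the gripper's target within -1 to 1 (shut at 1, half-way at 0, fully open at -1), set as the call begins (left out, the last holds). The fingers move at their own pace and stop on an object; "grip_force" is the grip in N (left out, the last holds). Time passes only in rows, so rows that do not move let the fingers close, or fill a call up. It gives the time, the measured TCP pose, the force, the opening and the grip force at its end, in the units of the state.
- telemetry.get_state(): the state, without advancing time (a new reading comes with each control period).
- eyes.grab_frame(name): name is "scene" or "top" or "wrist"; returns the picture (420x560x3 uint8, red, green, blue); there is no depth.
- eyes.calibration(name): a dict with "mtx" (3x3 intrinsics, pixels), "rvec" (rotation vector, rad) and "tvec" (3), from world to camera coordinates, as OpenCV has them. Camera axes: x right, y down, z forward; pixel columns grow to the right and rows downward; lengths in m; the calibration is good to about 2 mm. The wrist camera is an equidistant fisheye: a pixel r from the principal point sees the ray r / f radians off the axis. A picture is of the moment at which its call begins: read the wrist's pose just before it. calibration takes no time and is no camera call; for the wrist camera it gives the pose at the moment of the call.
- ticket.job_done(): hands the job in; it is judged then, once.
Trained networks look in the newest picture that a camera, given by its name, has taken for a name from the list of things; names that differ only in an ending like _2 or _b are one class to them, and where a whole thing is asked for, a point or a joint stands for the part that bears it (a point fixed in the world has none). Each returns a list of dicts, best first, with "conf" (0 to 1); they miss things now and then, are a little off and sometimes report something else, mostly with a low value. They report only what shows in the picture. A call takes as long as a camera call.
- recognise(camera, name): "position" ([x, y, z] in m, in world coordinates, good to about 4 mm: the middle of the surface that is visible of it).
- trace(camera, name): "mask" (420x560 bool, what is visible of it).
The state is a dict: "t": time; "q": joint angles; "qd": joint speeds; "joint_efforts": joint torques, N m; "eef_pos": TCP position; "ee_rot": TCP orientation; "force": force on the tool from outside, world axes, zero at the start; "moment": the same for the moment, N m; "width": finger opening in m; "gripper_force": force on a finger pad.
Only numpy, scipy, OpenCV 4.12 (cv2) and the standard library are available. Lean on these libraries where they do the work, as an engineer would, in place of code of your own. Each camera call takes 0.05 s, during which the arm holds its last target. There are 200 camera calls.

## Working session

There is one attempt and no reset: what is moved stays moved. The work goes in short steps, Python scripts to look and compute and a tool call to move; the robot and the scene stay as the last step left them, time stands still between calls to the robot, and variables do not carry over. Pictures are saved under pics/ and viewed, at most 10 in all, crops included, and the job is handed in when it is done.

Besides the shell and the picture viewer there is one more tool, called by a JSON object that holds its "fn" and its "kwargs", one argument or row to a line. servo_tool: Moves the arm, as the interface text tells. Its arguments: {"type":"object","properties":{"series":{"type":"array"},"claw":{"type":"number"},"grip_force":{"type":"number"}},"required":["series"]}

```bash
mkdir -p pics
python3 - <<'E'
from station import telemetry, eyes, recognise
import cv2,numpy as np
s=telemetry.get_state();print(s['t'],s['eef_pos'],s['ee_rot'],s['width'])
ims=[]
for c in ['scene','top']:
    im=eyes.grab_frame(c);ims.append(im)
    for n in ['open_grip','open_press','locked_turn']:
        for r in recognise(c,n)[:3]: print(c,n,np.round(r['position'],4),round(r['conf'],2))
a=np.hstack(ims)[:,:,::-1]
cv2.imwrite('pics/a.png',cv2.resize(a,(800,300),interpolation=cv2.INTER_AREA))
cv2.imwrite('pics/top.png',ims[1][:,:,::-1])
E
```

```text
0.0 [0.19860177 0.64461835 0.22562689] [ 3.13995926e+00 -1.46658373e-04 -2.98952607e-01] 0.08773975862414657
scene open_grip [0.46   0.1136 0.1078] 0.96
scene open_press [0.4567 0.1146 0.1078] 0.9
scene locked_turn [ 0.4976 -0.0911  0.1014] 0.84
top open_press [0.4624 0.1177 0.0998] 0.59
top locked_turn [ 0.4991 -0.0828  0.0929] 0.85
```

View pics/a.png

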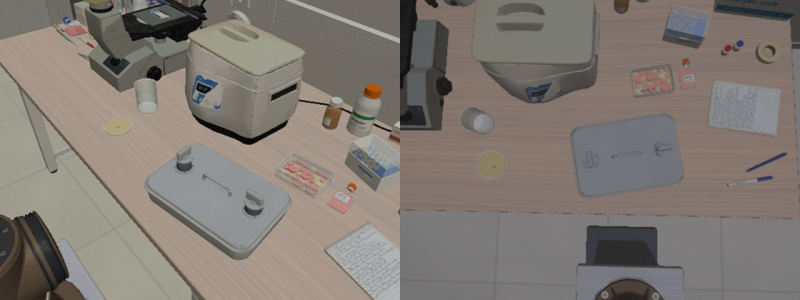

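View pics/top.png

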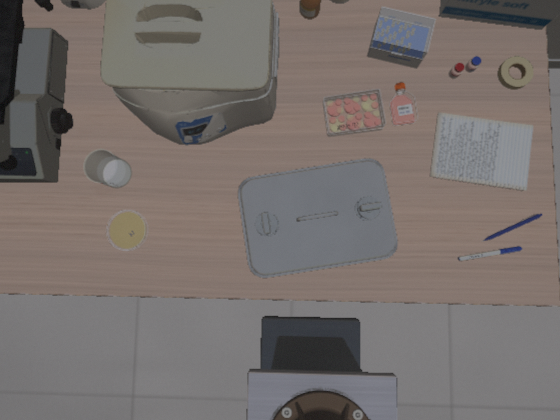

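The top view shows the open fastener's wing at right angles to the handle at about (266,223), and the locked one at (369,209). The networks agree: open is near (0.46, 0.115) and locked near (0.498, -0.087). I'll move over the open one first, with yaw unchanged.

{"fn": "servo_tool", "kwargs": {
  "series": [
    [[20,21.5,0,0],[20,21.5,0,0],[20,21.5,0,0],[20,21.5,0,0],[20,21.5,0,0],[20,21.5,0,0],[20,21.5,0,0],[20,21.5,0,0],[20,21.5,0,0],[20,21.5,0,0]]
  ],
  "claw": -1
}}

```text
t: 1.23
eef_pos: [0.3269, 0.3794, 0.2268]
ee_rot: [-3.141, -0.0, -0.299]
force: [0.7, 0.3, 0.3]
width: 0.0874
gripper_force: 0.0
```

{"fn": "servo_tool", "kwargs": {
  "series": [
    [[20,21.5,0,-0.04],[20,21.5,0,-0.04],[20,21.5,0,-0.04],[20,21.5,0,-0.05],[20,21.5,0,-0.05],[20,21.5,0,-0.05],[20,21.5,0,-0.05],[10,20,0,-0.05],[0,10,0,-0.05],[0,0,0,-0.05]]
  ]
}}

```text
t: 2.07
eef_pos: [0.4501, 0.1776, 0.2266]
ee_rot: [3.141, 0.0, 0.171]
force: [0.1, -0.5, 0.1]
width: 0.088
gripper_force: 0.0
```

```bash
cat > h.py <<'E'
from station import telemetry, eyes, recognise, trace
import cv2,numpy as np
def ray(c,uv,z):
    k=eyes.calibration(c);K=k['mtx'];R=cv2.Rodrigues(np.array(k['rvec'],float))[0];t=np.array(k['tvec'],float).ravel()
    uv=np.atleast_2d(np.array(uv,float))
    p=(uv-[K[0,2],K[1,2]])/[K[0,0],K[1,1]]
    if c=='wrist':
        r=np.linalg.norm(p,axis=1,keepdims=True);d=np.c_[p/np.maximum(r,1e-9)*np.sin(r),np.cos(r)]
    else: d=np.c_[p,np.ones(len(p))]
    d=d@R;o=-R.T@t
    return o+d*((z-o[2])/d[:,2])[:,None]
E
python3 - <<'E'
from h import *
im=eyes.grab_frame('wrist')
for n in ['open_grip','locked_turn']:
    for r in recognise('wrist',n)[:3]: print(n,np.round(r['position'],4),round(r['conf'],2))
    for m in trace('wrist',n)[:2]:
        u=np.argwhere(m['mask'])[:,::-1];print('mask',n,round(m['conf'],2),len(u),u.mean(0),u.min(0),u.max(0))
cv2.imwrite('pics/w.png',im[:,:,::-1])
E
```

```text
open_grip [0.4634 0.122  0.0987] 0.97
mask open_grip 0.67 1926 [337.94496366 197.7305296 ] [314 173] [362 226]
locked_turn [ 0.5046 -0.0797  0.0918] 0.81
mask locked_turn 0.94 1094 [512.98354662 197.68647166] [495 177] [536 216]
```

View pics/w.png

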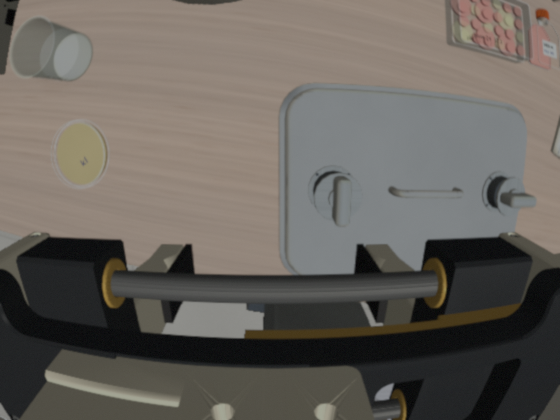

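The wrist view shows the open wing at about (342,202), running up and down the image. The handle is at (425,191) and the locked wing at (515,200) lies across. I'll zoom in for the wing's top corners.

Run:
```python
import cv2
from h import *
a=cv2.imread('pics/w.png')[165:240,300:400]; b=cv2.imread('pics/top.png')[195:245,240:300]
a=cv2.resize(a,(800,600),interpolation=cv2.INTER_CUBIC)
a=cv2.convertScaleAbs(a,alpha=1.5)
cv2.imwrite('pics/wc.png',a)
```

```text
(no output)
```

View pics/wc.png

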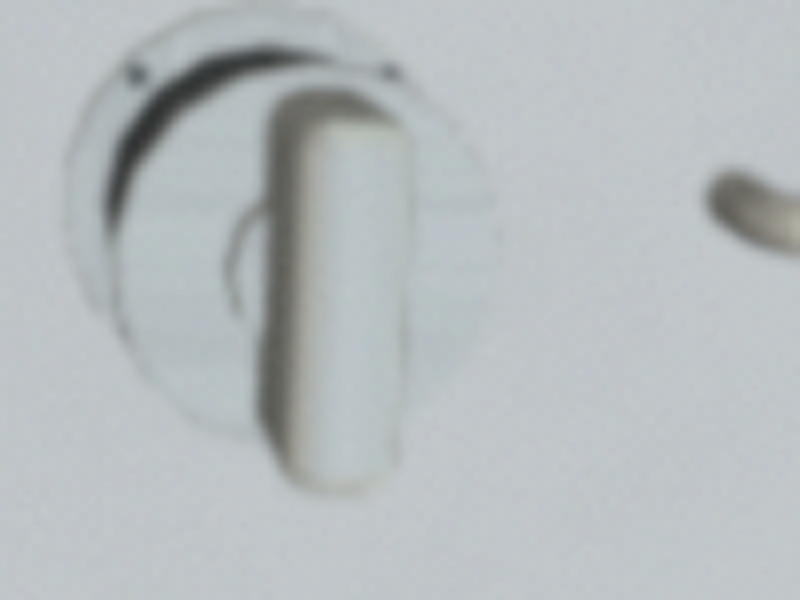

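The wing top's corners in the crop are about (310,120), (410,122), (398,485) and (288,480).

Run:
```python
from h import *
c=np.array([[310,120],[410,122],[398,485],[288,480]])/8+[300-.4,165-.4]
P=ray('wrist',c,0.1235);print(P.round(4),P.mean(0).round(4))
a=(P[0]+P[1])/2;b=(P[2]+P[3])/2
print('len',np.linalg.norm(a-b),'w',np.linalg.norm(P[0]-P[1]),np.linalg.norm(P[2]-P[3]),'ang',np.arctan2(*(a-b)[1::-1]))
# plate: ellipse centre in wrist ; plate upper z .099
print('plate',ray('wrist',np.array([[303,235]])/8+[299.6,164.6],0.099))
print('pics handle', ray('wrist',[[393,191],[461,192]],0.086))
s=telemetry.get_state();print(s['eef_pos'],s['ee_rot'],s['q'],s['t'])
```

```text
[[0.4843 0.1315 0.1235]
 [0.486  0.1209 0.1235]
 [0.447  0.1131 0.1235]
 [0.4456 0.1253 0.1235]] [0.4657 0.1227 0.1235]
len 0.039451013533711256 w 0.010720561877233204 0.012259261527467659 ang 0.1778579931729888
plate [[0.4675308  0.12376546 0.099     ]]
pics handle [[ 0.47810167  0.06544026  0.086     ]
 [ 0.49213005 -0.01440462  0.086     ]]
[0.44966723 0.17988615 0.22666742] [-3.14141114e+00 -2.23147872e-04  1.69945893e-01] [ 7.87710593e-01  4.00912661e-02 -3.94525181e-01 -2.06321193e-05
 -1.13589284e+00  9.53040337e-01] 2.3167
```

{"fn": "servo_tool", "kwargs": {
  "series": [
    [[1,8,0,-0.005],[1,8,0,0],[1,8,0,0],[1,8,0,0],[1,8,5,0],[1,8,10,0],[0,8,10,0],[0,4,5,0],[0,0,0,0],[0,0,0,0]]
  ],
  "claw": -0.3
}}

```text
t: 3.15
eef_pos: [0.466, 0.1211, 0.196]
ee_rot: [3.141, 0.001, 0.175]
force: [0.1, -0.0, 1.2]
width: 0.0565
gripper_force: 0.0
```

Run:
```python
from h import *
s=telemetry.get_state();print(s['eef_pos'],s['ee_rot'],s['q'],s['t'],s['width'])
w=eyes.grab_frame('wrist');print([ (r['position'],r['conf']) for r in recognise('wrist','open_grip')[:1]])
sc=eyes.grab_frame('scene');print([ (r['position'],r['conf']) for r in recognise('scene','open_grip')[:1]])
k=eyes.calibration('scene')
p=cv2.projectPoints(np.array([[.4655,.1215,.12]]),np.array(k['rvec'],float),np.array(k['tvec'],float),np.array(k['mtx'],float),None)[0].ravel();print(p)
x,y=p.astype(int)
c=cv2.resize(sc[y-60:y+60,x-53:x+53],(370,420),interpolation=cv2.INTER_CUBIC)
cv2.imwrite('pics/b.png',cv2.resize(np.hstack([w[:,100:500],c]),(770,420))[:,:,::-1])
```

```text
[0.46597038 0.12106905 0.19598981] [3.14088022e+00 1.12541158e-03 1.75492445e-01] [ 6.64044407e-01  6.13178037e-02 -4.46062459e-01  1.15332400e-04
 -1.06474420e+00  1.08218879e+00] 3.15 0.05646602052135682
[([0.4642, 0.1217, 0.0982], 0.83)]
[([0.4578, 0.1145, 0.1084], 0.86)]
[255.67279705 208.53526669]
```

View pics/b.png

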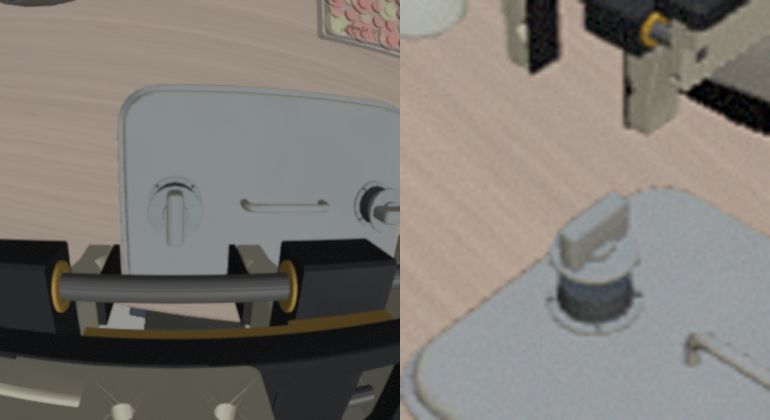

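The wing is midway between the fingers (column 175 in the wrist crop) and parallel to them, and the scene view agrees. Going down so that the tips end just above the plate (TCP z ≈ 0.101).

{"fn": "servo_tool", "kwargs": {
  "series": [
    [[0,0,12,0],[0,0,12,0],[0,0,12,0],[0,0,12,0],[0,0,12,0],[0,0,12,0],[0,0,10,0],[0,0,8,0],[0,0,4,0],[0,0,0,0]]
  ]
}}

```text
t: 4.18
eef_pos: [0.4658, 0.1216, 0.102]
ee_rot: [3.141, 0.001, 0.176]
force: [-0.3, -0.4, 0.3]
width: 0.0569
gripper_force: 0.0
```

{"fn": "servo_tool", "kwargs": {
  "series": [
    [[0,0,0,0],[0,0,0,0],[0,0,0,0],[0,0,0,0],[0,0,0,0],[0,0,0,0],[0,0,0,0],[0,0,0,0],[0,0,0,0],[0,0,0,0]]
  ],
  "claw": 1,
  "grip_force": 15
}}

```text
t: 5.02
eef_pos: [0.4662, 0.1209, 0.1028]
ee_rot: [3.14, 0.0, 0.176]
force: [0.8, -5.1, 3.2]
width: 0.0189
gripper_force: 15.0
```

Run:
```python
from h import *
sc=eyes.grab_frame('scene');w=eyes.grab_frame('wrist')
s=telemetry.get_state();print(s)
x,y=255,208
c=cv2.resize(sc[y-60:y+60,x-53:x+53],(370,420),interpolation=cv2.INTER_CUBIC)
cv2.imwrite('pics/c.png',np.hstack([w[:,100:500],c])[:,:,::-1])
```

```text
{'t': 5.1167, 'q': array([ 0.66401155,  0.16447724, -0.57272574,  0.00120313, -0.83428957,
        1.08229888]), 'qd': array([ 0.0014106 ,  0.00168854, -0.00095691,  0.00158283, -0.00126933,
       -0.00021717]), 'joint_efforts': array([ 2.55247682e+00, -3.58784115e+01,  2.36206377e+01,  3.93320203e+00,
        7.42144883e-01, -2.11309368e-02]), 'eef_pos': array([0.46620005, 0.1208511 , 0.10276986]), 'ee_rot': array([3.14047919e+00, 1.97086448e-04, 1.76322452e-01]), 'force': array([ 2.05311225, -5.76247691,  2.90144569]), 'moment': array([-1.92396194, -0.68311212, -0.00464944]), 'gripper_force': 15.003554821014404, 'width': 0.01894203672759346}
```

View pics/c.png

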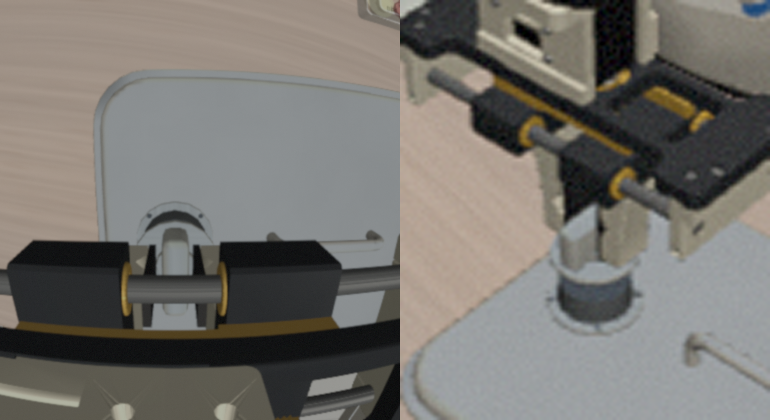

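The fingers stopped at 18.9 mm on a 13 mm wing, and the tool is pushed towards -y. That fits only one finger touching, with the wing's centre about 3 mm to the -y side. I'll shift 2.5 mm that way.

{"fn": "servo_tool", "kwargs": {
  "series": [
    [[0,0.5,0,0],[0,0.5,0,0],[0,0.5,0,0],[0,0.5,0,0],[0,0.5,0,0],[0,0,0,0],[0,0,0,0],[0,0,0,0],[0,0,0,0],[0,0,0,0]]
  ]
}}

```text
t: 5.95
eef_pos: [0.4667, 0.12, 0.1026]
ee_rot: [-3.14, -0.001, 0.176]
force: [-2.3, 5.2, 2.2]
width: 0.019
gripper_force: 15.0
```

The force flipped sign while the width stayed at 19 mm, so both fingers really are gripping, probably low down at a fillet near the plate. I'll open, centre, rise 5 mm and regrip.

{"fn": "servo_tool", "kwargs": {
  "series": [
    [[0,0,0,0],[0,0,0,0],[0,0,0,0],[0,0,0,0],[0,-0.6,-2,0],[0,-0.6,-2,0],[0,0,-1,0],[0,0,0,0],[0,0,0,0],[0,0,0,0]]
  ],
  "claw": -0.2
}}

```text
t: 6.78
eef_pos: [0.4663, 0.1203, 0.1076]
ee_rot: [-3.142, -0.0, 0.176]
force: [-0.0, -0.1, 0.2]
width: 0.0526
gripper_force: 0.0
```

{"fn": "servo_tool", "kwargs": {
  "series": [
    [[0,0,0,0],[0,0,0,0],[0,0,0,0],[0,0,0,0],[0,0,0,0],[0,0,0,0],[0,0,0,0],[0,0,0,0],[0,0,0,0],[0,0,0,0]]
  ],
  "claw": 1,
  "grip_force": 20
}}

```text
t: 7.62
eef_pos: [0.4663, 0.1204, 0.1076]
ee_rot: [-3.142, -0.0, 0.176]
force: [-0.6, 0.7, 0.3]
width: 0.0132
gripper_force: 20.0
```

Now 13.2 mm and balanced, so it's a good grip. Pressing down next, with a firmer grip.

{"fn": "servo_tool", "kwargs": {
  "series": [
    [[0,0,0,0],[0,0,0,0],[0,0,2,0],[0,0,2,0],[0,0,2,0],[0,0,2,0],[0,0,2,0],[0,0,2,0],[0,0,0,0],[0,0,0,0]]
  ],
  "grip_force": 35
}}

```text
t: 8.45
eef_pos: [0.4665, 0.1203, 0.0959]
ee_rot: [3.141, -0.0, 0.176]
force: [-2.6, -0.6, 8.2]
width: 0.0122
gripper_force: 35.0
```

{"fn": "servo_tool", "kwargs": {
  "series": [
    [[0,0,0.5,0],[0,0,0,0],[0,0,0,0],[0,0,0,0],[0,0,0,0],[0,0,0,0],[0,0,0,0],[0,0,0,0],[0,0,0,0],[0,0,0,0]]
  ]
}}

```text
t: 9.28
eef_pos: [0.4665, 0.1204, 0.0955]
ee_rot: [3.142, -0.0, 0.177]
force: [-2.6, 0.5, 8.5]
width: 0.0126
gripper_force: 35.0
```

{"fn": "servo_tool", "kwargs": {
  "series": [
    [[0,0,0,0.08],[0,0,0,0.08],[0,0,0,0.08],[0,0,0,0.08],[0,0,0,0.08],[0,0,0,0.08],[0,0,0,0.08],[0,0,0,0.08],[0,0,0,0.08],[0,0,0,0.08]]
  ]
}}

```text
t: 10.12
eef_pos: [0.4661, 0.1193, 0.0954]
ee_rot: [3.14, -0.001, -0.627]
force: [-2.6, -4.8, 9.0]
width: 0.0126
gripper_force: 35.0
```

{"fn": "servo_tool", "kwargs": {
  "series": [
    [[0,0,0,0.08],[0,0,0,0.08],[0,0,0,0.08],[0,0,0,0.08],[0,0,0,0.08],[0,0,0,0.08],[0,0,0,0.08],[0,0,0,0.08],[0,0,0,0.08],[0,0,0,0.05]]
  ]
}}

```text
t: 10.95
eef_pos: [0.4652, 0.1187, 0.095]
ee_rot: [3.139, -0.002, -1.398]
force: [-4.9, -4.6, 9.8]
width: 0.0129
gripper_force: 35.0
```

Run:
```python
from h import *
sc=eyes.grab_frame('scene');w=eyes.grab_frame('wrist')
s=telemetry.get_state();print(s['t'],s['eef_pos'],s['ee_rot'],s['force'],s['moment'],s['width'])
x,y=255,208
c=cv2.resize(sc[y-60:y+60,x-53:x+53],(370,420),interpolation=cv2.INTER_CUBIC)
cv2.imwrite('pics/d.png',np.hstack([w[:,100:500],c])[:,:,::-1])
```

```text
11.05 [0.46509544 0.11867671 0.0949369 ] [ 3.13870796e+00 -2.19413602e-03 -1.39607376e+00] [-4.26704573 -5.30059501 10.10636767] [-1.95065522  1.55113991 -0.01980606] 0.01271533388709169
```

View pics/d.png

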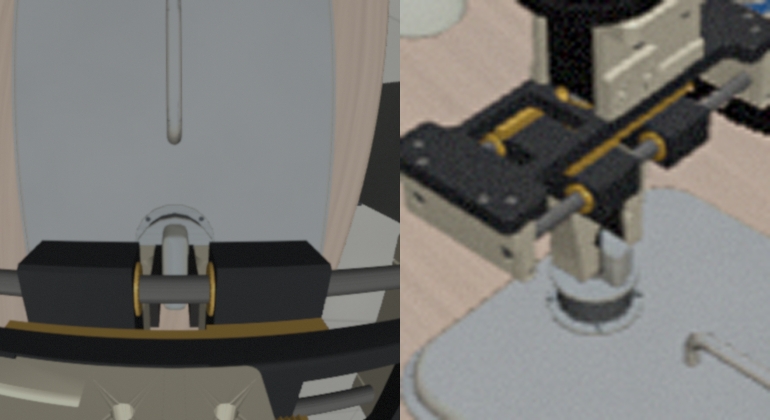

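The wing is now in line with the handle: yaw has changed by 1.57, and the turning moment is only friction. I'll ease up while still holding it so the cam catches, then open.

{"fn": "servo_tool", "kwargs": {
  "series": [
    [[0,0,-1,0],[0,0,-1,0],[0,0,-1,0],[0,0,-1,0],[0,0,-0.5,0],[0,0,0,0],[0,0,0,0],[0,0,0,0],[0,0,0,0],[0,0,0,0]]
  ]
}}

```text
t: 11.88
eef_pos: [0.4651, 0.1187, 0.0992]
ee_rot: [3.139, -0.002, -1.394]
force: [-4.0, -5.9, 6.7]
width: 0.0127
gripper_force: 35.0
```

{"fn": "servo_tool", "kwargs": {
  "series": [
    [[0,0,0,0],[0,0,0,0],[0,0,0,0],[0,0,0,0],[0,0,0,0],[0,0,0,0],[0,0,0,0],[0,0,-5,0],[0,0,-10,0],[0,0,-15,0]]
  ],
  "claw": -0.4
}}

```text
t: 12.72
eef_pos: [0.4656, 0.1199, 0.1292]
ee_rot: [3.139, -0.001, -1.394]
force: [0.1, 0.2, -0.0]
width: 0.0611
gripper_force: 0.0
```

{"fn": "servo_tool", "kwargs": {
  "series": [
    [[0,0,-15,0],[0,0,-15,0],[0,0,-15,0],[0,0,-15,0],[0,0,-10,0],[0,0,-5,0],[0,0,0,0],[0,0,0,0],[0,0,0,0],[0,0,0,0]]
  ]
}}

```text
t: 13.55
eef_pos: [0.4659, 0.1201, 0.2037]
ee_rot: [3.14, -0.001, -1.394]
force: [0.1, -0.9, 0.4]
width: 0.0615
gripper_force: 0.0
```

Run:
```python
from h import *
sc=eyes.grab_frame('scene');w=eyes.grab_frame('wrist')
s=telemetry.get_state();print(s['t'],s['eef_pos'],s['force'])
x,y=275,230
c=cv2.resize(sc[y-75:y+75,x-66:x+66],(370,420),interpolation=cv2.INTER_CUBIC)
cv2.imwrite('pics/e.png',np.hstack([w[:,100:500],c])[:,:,::-1])
```

```text
13.65 [0.46606241 0.12012129 0.20389168] [-0.90709852  0.42735421 -0.20926088]
```

View pics/e.png

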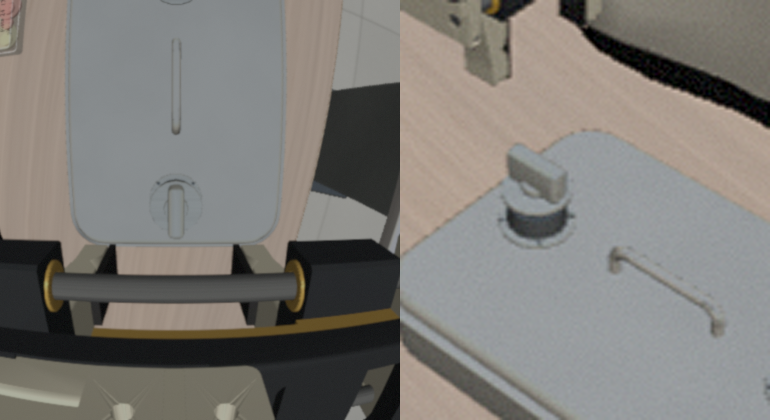

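The wing now lies in line with the handle. To check that it stayed down by about 7 mm, I'll measure the visible dark barrel in the scene view against the view before and against the locked fastener.

Run:
```python
from h import *
b=cv2.imread('pics/b.png')[:,400:]           # start, 3.49x, origin (202,148)
sc=eyes.grab_frame('scene')[:,:,::-1]; print([np.round(r['position'],4) for r in recognise('scene','open_grip')[:1]])
k=eyes.calibration('scene');pr=lambda P:cv2.projectPoints(np.array(P,float),np.array(k['rvec'],float),np.array(k['tvec'],float),np.array(k['mtx'],float),None)[0].reshape(-1,2)
O=[.466,.120];L=[.504,-.0865]
print('axis px z=.062,.095(plate open bottom),.088',pr([O+[.062],O+[.095],O+[.088],L+[.062],L+[.088]]).round(1))
now=cv2.resize(sc[148:268,202:308],(370,420),interpolation=cv2.INTER_CUBIC)
u,v=pr([L+[.085]])[0].astype(int);v0,u0=v-60,u-53
lk=cv2.resize(sc[v0:v0+120,u0:u0+106],(370,420),interpolation=cv2.INTER_CUBIC)
cv2.imwrite('pics/f.png',np.hstack([x[100:380,50:300] for x in (b,now,lk)]))
```

```text
[array([0.4551, 0.1156, 0.0974])]
axis px z=.062,.095(plate open bottom),.088 [[257.  233. ]
 [256.7 219.5]
 [256.7 222.4]
 [353.6 292.1]
 [355.3 281.4]]
```

View pics/f.png

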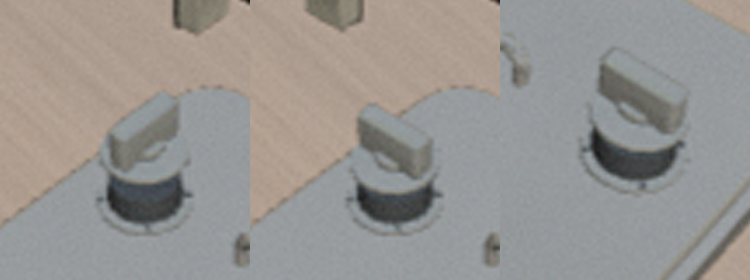

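The plate has dropped about 2.9 px, which is 7 mm, and the wing is now parallel to the locked fastener's. The locked one is unchanged, and the gripper is clear.

```bash
python3 -c "
from station import ticket;print(ticket.job_done())"
```

```text
the job is handed in; nothing more can be done
None
```

I pressed the open fastener down, turned it 90° clockwise and let go. In the camera view its head stays about 7 mm down, in line with the handle. The other fastener was not touched, and the job is handed in at about 14 s on the robot's clock.

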